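# Load the clipper into the salon steriliser and shut its heavy lid softly

## Task

Lay the black hair clipper flat in the steriliser case without dropping it, then lower the heavy steel lid all the way under control, never letting it fall shut or slam, and press it gently down until its rubber seal is squeezed and it is fully home on its rest studs, which you must feel for. Once it is home press no harder, and leave everything else on the counter and the comb in the case where they are.

Things in the scene. Friction and masses are not known exactly. Their poses are not given: they have to be found in the camera images.
- case: White open-topped steriliser case, fixed to the counter, 200 (x) x 280 (y) x 80 mm high, walls 6 mm, inner floor 7 mm above the counter. Origin: centre of its underside. x points from its front (the side towards the robot) to the hinge side, y along its width, z up.
- tray (a point): Free spot on the case's inner floor for the clipper, on the floor surface, 30 mm to the case's -y side of its centre; axes as the case. The red comb lies 90 mm to the +y side of the centre. The clipper fits in with its long axis along the case's x (inside length 188 mm).
- lid_hinge (a point): Middle of the lid's hinge line, on the far top edge of the case, 80 mm above the counter; axes as the case; the hinge turns about y.
- lid (a joint): Lid angle in rad: 0 level, 1.57 upright, 1.75 wide open. It starts near upright and stands there by hinge friction (0.6 N m); its weight (about 0.97 kg, 1.05 N m on the hinge when level, varying by some 10 %) wins below about 1.1 rad, so an unsupported lid then falls and slams. Fully home lies anywhere from 0 to 0.047: see lid_front.
- lid_bar (a point): Middle of the lid's round black handle bar, 14 mm thick, 140 mm long, parallel to the hinge on two end arms, 50 mm clear of the lid's front edge. 255 mm from the hinge and 6 mm above the lid's underside plane (which holds the hinge line). Turns with the lid (steel plate 203 x 280 x 12 mm): x points along the lid to the hinge, z out of its outer face.
- lid_press (a point): Point on the lid's flat outer face, 180 mm from the hinge, 22 mm in from the front edge; 92 to 101 mm above the counter once home. Axes as lid_bar. A springy rubber seal on the front rim pushes back below 0.10 rad: by its weight alone the lid rests 0.055 to 0.08 rad open. Pressing here with 2 to 6 N squeezes the seal.
- lid_front (a point): Point on the lid's underside, 190 mm from the hinge; axes as lid_bar. Fully home, the lid bears here on two brass rest studs in the front corners of the case. Their height is set differently each time, 0 to 9 mm above the rim (which is 80 mm above the counter), and is not measured: feel for the hard stop, where the force rises sharply above the seal's. Let go, the lid stays home by hinge friction.
- clipper_mid (a point): Centre of the loose hair clipper (half-way up, 17 mm above its underside), black body with steel blade, lying flat; 128 mm long along its x (blade at +x), 42 mm wide along y, 34 mm high, 0.28 kg. Grip it across its width (y), within 30 mm behind the centre.
- comb: Red comb, 150 x 30 x 6 mm, loose on the case's inner floor; origin at the centre of its underside. Leave it.
- developer: White bottle, 70 mm across and 190 mm high; origin at its foot. Leave it.
- jar: Amber jar, 70 mm across and 80 mm high; origin at its foot. Leave it.
- bowl: Black mixing bowl, 120 mm across and 55 mm high; origin at its foot. Leave it.
- cup: Clear measuring mug, 70 mm across and 100 mm high; origin at its foot. Leave it.
- tube_a: Blue colour tube lying flat, about 130 x 40 x 20 mm; origin at the centre of its underside. Leave it.
- tube_b: Orange colour tube lying flat, about 130 x 40 x 20 mm; origin at the centre of its underside. Leave it.
Not all that is in view belongs to the job. Leave any brown look-alike of the part that bears clipper_mid alone.

How it is judged:
By the outcome, as a careful person would: the job done as asked, in the order asked, and still so for the second after the job is handed in, with the robot touching nothing.
It also fails if it takes over 72 s, if anything falls off the work surface, if the arm or the gripper's body presses on something with over 40 N, if the wrist force passes 120 N, or if a joint passes its speed limit or range.

## Robot

A 6-joint arm with a two-finger parallel gripper is mounted at the origin on the work surface. World frame = base frame: x ahead of the robot, y to its left, z up, the work surface at z = 0. Lengths are in m, angles in degrees, forces in N, time in s.
With the tool pointing down it reaches from about 0.4 to 0.825 m from the base axis. Payload 7 kg.
Tool frame: the origin (TCP) lies between the finger pads; the fingertips stand 11 mm ahead of it and the grasp point (between the pads) lies 8 mm behind it; z points along the fingers, y is the direction in which the jaws open and shut (so a half turn about z gives the same grasp; the last joint's range is limited). The gripper opens to 88 mm and grips with 3 to 60 N. Pads are 19 mm wide; open, the fingers measure 130 mm over their backs; the gripper's body (78 mm by 193 mm) begins 47 mm behind the grasp point.
Start: joints at [82.282, 20.546, 0.682, 0, -70.136, -16.507], TCP at [0.277, 0.616, 0.238] pointing down, gripper open.
Joint ranges: [-176.03, 176.03], [-82.01, 121.73], [-58.28, 71.71], [-173.87, 95.51], [-174.79, -0.11], [-173.66, 173.66]. Speed limits (degrees/s): [136.94, 136.94, 172.46, 180, 180, 180].

## Interface

Orientations are given as [roll, pitch, yaw] about the fixed x, y, z axes, in that order (R = Rz(yaw) Ry(pitch) Rx(roll)).
In Python, from plant import r gives the robot as it stands.
- The arm moves only by the shell command python3 -m inch 'ROWS' [OPENING] [FORCE]. ROWS is JSON, a list of rows, each an object of numbers: "x", "y", "z": the shift along the tool's x, y, z as a fraction of full scale; "yaw": the turn about the tool's z as a fraction of full scale. In form: [{"x": .., "y": .., "z": .., "yaw": ..}, ...]. A call has 1 to 5 rows; each row shifts and turns the pose as measured when the row begins, along the tool's axes as they then stand; what a row does not reach is not made up. Full scale, the value 1, is 0.025 m for a shift and 4 degrees for a turn. A row lasts 1/12 s, in which the tool goes at most 41.7 mm and 7.16 degrees, less where a joint would pass 70% of its speed; a pose out of reach is approached as far as the arm can. A call with a number of a shift or a turn outside -1 to 1 is refused whole. A call with a gripper value outside its range is refused whole. OPENING is the opening, from -1 (shut) to 1 (fully open), set as the call begins (- or left out, the last holds). The fingers move at their own pace and stop on an object; FORCE is the grip in N (left out, the last holds). Time passes only in rows, so rows that do not move let the fingers close. It gives the time, the measured TCP pose, the force and the opening at its end, in the units of the state.
- r.get_state(): the state, without advancing time (a new reading comes with each control period).
- r.capture(name): name is "side" or "top" or "wrist"; returns (picture, depth): 480x640x3 uint8, red, green, blue; 480x640 float32, m along the optical axis (not along the pixel's ray), 0 where there is no reading.
- r.camera_info(name): a dict with "mtx" (3x3 intrinsics, pixels), "pose" (4x4, takes a point from camera to world coordinates). Camera axes: x right, y down, z forward; pixel columns grow to the right and rows downward; lengths in m; the calibration is good to about 2 mm. A picture is of the moment at which its call begins: read the wrist's pose just before it. camera_info takes no time and is no camera call; for the wrist camera it gives the pose at the moment of the call.
- r.close_job(): hands the job in, once; it reports no verdict.
The state is a dict: "time_s": time; "joints": joint angles; "qd": joint speeds; "joint_torque": joint torques, N m; "tcp_pos": TCP position; "eef_rot": TCP orientation; "contact_force": force on the tool from outside, world axes, zero at the start; "moment": the same for the moment, N m; "gripper_width": finger opening in m.
Only numpy, scipy, OpenCV 4.12 (cv2) and the standard library are available. Lean on these libraries where they do the work, as an engineer would, in place of code of your own. Each camera call takes 0.05 s, during which the arm holds its last target. There are 200 camera calls.

## Working session

There is one attempt and no reset: what is moved stays moved. The work goes in short steps, Python scripts to look and compute and a shell command to move; the robot and the scene stay as the last step left them, time stands still between calls to the robot, and variables do not carry over. Pictures are saved under pics/ and viewed, about 8 in all and at most 12, crops included, and the job is handed in when it is done.

```bash
ls; mkdir -p pics; python3 - <<'E'
from plant import r
import cv2,numpy as np
s=r.get_state();print({k:np.round(v,3).tolist() for k,v in s.items()})
for n in("top","side"):
    im,d=r.capture(n);cv2.imwrite(f"pics/{n}0.png",im[:,:,::-1]);np.savez(f"{n}0.npz",im=im,d=d,**r.camera_info(n))
    i=r.camera_info(n);print(n,np.round(i["mtx"],1).tolist(),np.round(i["pose"],3).tolist())
E
```

```text
pics
{'time_s': 0.0, 'joints': [82.28, 20.591, 0.633, -0.023, -70.133, -16.507], 'qd': [-0.077, 0.02, 0.017, 0.019, -0.035, 0.048], 'joint_torque': [-0.0, -58.271, 29.306, 6.997, 0.007, -0.0], 'tcp_pos': [0.277, 0.615, 0.237], 'eef_rot': [179.906, -0.005, -24.235], 'contact_force': [-0.872, 0.094, -0.16], 'moment': [-0.018, 0.001, 0.002], 'gripper_width': 0.088}
top [[439.6, 0.0, 320.0], [0.0, 439.6, 243.2], [0.0, 0.0, 1.0]] [[-0.009, -0.981, 0.192, 0.332], [-1.0, 0.013, 0.024, -0.02], [-0.026, -0.192, -0.981, 1.129], [0.0, 0.0, 0.0, 1.0]]
side [[604.6, 0.0, 329.0], [0.0, 604.6, 236.1], [0.0, 0.0, 1.0]] [[0.986, -0.132, 0.102, 0.381], [-0.166, -0.749, 0.641, -0.818], [-0.008, -0.649, -0.76, 1.062], [0.0, 0.0, 0.0, 1.0]]
```

View pics/top0.png

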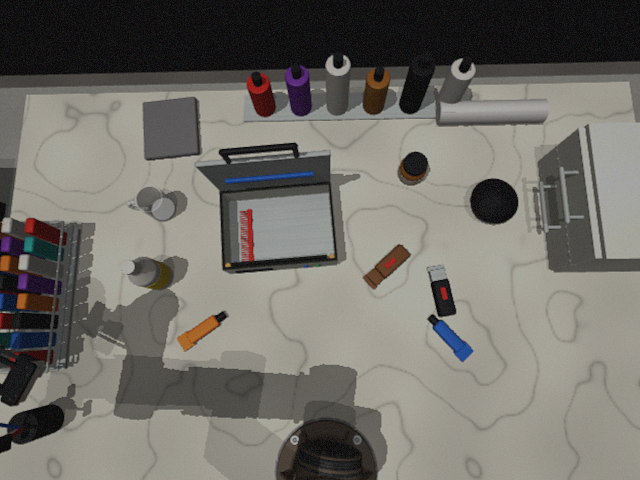

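View pics/side0.png

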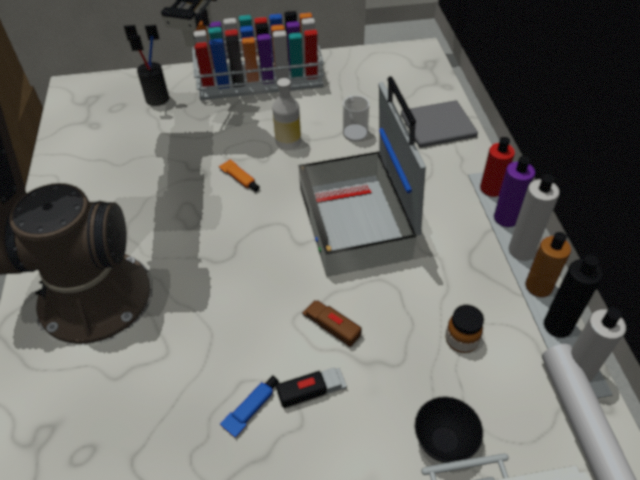

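The top view shows the black clipper at about (441,290) with its blade at (436,270). The brown decoy is at (387,265). The case spans about (220–336, 185–270) with its lid upright behind it, and the bar is at (260,152).

```bash
cat > h.py <<'E'
import numpy as np,cv2
def cloud(n,d=None):
    z=np.load(n+"0.npz"); d=z["d"];m=z["mtx"];v,u=np.mgrid[:480,:640]
    c=np.stack([(u-m[0,2])/m[0,0]*d,(v-m[1,2])/m[1,1]*d,d],-1)
    return z["im"],c@z["pose"][:3,:3].T+z["pose"][:3,3],d>0
def rect(P):
    (c,s,a)=cv2.minAreaRect((P[:,:2]*1000).astype(np.float32)); return np.round(c,1),np.round(s,1),round(a,2)
E
python3 - <<'E'
from h import *
for n,roi in(("top",dict(clip=(255,322,420,460),case=(150,280,195,345),comb=(205,266,236,258),lid=(135,200,190,340))),("side",dict(clip=(360,412,272,350),case=(145,280,290,425),lid=(70,240,375,430),comb=(180,205,310,375)))):
    im,P,ok=cloud(n)
    def get(k):
        a,b,c,d=roi[k];m=np.zeros(ok.shape,bool);m[a:b,c:d]=1;return m&ok
    Z=P[...,2]
    hsv=cv2.cvtColor(im,cv2.COLOR_RGB2HSV).astype(int)
    p=P[get("clip")&(Z>.022)&(Z<.045)&~((abs(hsv[...,0]-110)<12)&(hsv[...,1]>120))];print(n,"clip",len(p),rect(p),"z",np.percentile(p[:,2],[5,50,95]))
    im_dark=get("clip")&(Z>.022)&(im.max(-1)<45);p=P[im_dark];print(" dark",rect(p),p.mean(0))
    p=P[get("clip")&(Z>.015)&(im.min(-1)>70)];print(" blade",len(p),p.mean(0))
    p=P[get("case")&(Z>.068)&(Z<.092)];print(" rim",len(p),rect(p),p.min(0),p.max(0), np.median(p[:,2]))
    p=P[get("lid")&(Z>.12)&(Z<.42)];print(" lid",len(p),p.min(0),p.max(0))
    pl=p[(p[:,2]<.27)];c=pl.mean(0);u,s,vt=np.linalg.svd(pl-c,full_matrices=False);print("  plane c",c,"n",vt[2],"s",s)
    p=P[get("lid")&(Z>.2)&(im.max(-1)<35)];print("  bar",len(p),p.mean(0),p.min(0),p.max(0))
    p=P[get("comb")&(hsv[...,1]>130)&((hsv[...,0]<10)|(hsv[...,0]>170))];print(" comb",len(p),rect(p))
E
```

```text
top clip 798 (array([ 415.9, -296.1]), array([128.1,  55.3]), 0.76) z [0.02411903 0.03225826 0.03685093]
 dark (array([ 402.1, -289.8]), array([93.7, 58.4]), 10.31) [ 0.40410917 -0.2945223   0.03271646]
 blade 195 [ 0.45873194 -0.2860968   0.02484776]
 rim 1537 (array([584.9, 113.1]), array([202.1, 280.3]), 4.08) [ 0.47472195 -0.03251391  0.06804463] [0.69435814 0.25806681 0.09185324] 0.08048178912868931
 lid 4021 [ 0.65909602 -0.0190353   0.12017049] [0.6932626  0.25864221 0.34407201]
  plane c [0.67511273 0.1177196  0.20572988] n [-0.99627146 -0.07367369 -0.04489289] s [3.97737146 1.95179927 0.15672647]
  bar 420 [0.67215629 0.11709186 0.33447191] [0.66149624 0.04386466 0.27931794] [0.68385963 0.19226461 0.34383999]
 comb 302 (array([567.8, 199.4]), array([155. ,  35.8]), 6.57)
side clip 1321 (array([ 417.5, -287.2]), array([118. ,  63.2]), 9.76) z [0.02381157 0.03200969 0.03653692]
 dark (array([ 405.1, -300.1]), array([86.8, 42. ]), 9.76) [ 0.40289326 -0.30541542  0.03215329]
 blade 368 [ 0.45053675 -0.28895722  0.02549695]
 rim 1979 (array([588.4, 112.5]), array([210.2, 291. ]), 4.23) [ 0.47444151 -0.03720416  0.06800727] [0.70357239 0.25837162 0.09197464] 0.07926580613371503
 lid 3688 [ 0.65793949 -0.02453464  0.12012463] [0.70115634 0.25949502 0.34466399]
  plane c [0.67739977 0.09057577 0.20190774] n [0.99496833 0.08598652 0.05142316] s [4.17891577 2.02585207 0.18177947]
  bar 284 [0.6732324  0.09681723 0.33253141] [0.66270211 0.03824456 0.28699959] [0.68401145 0.18566082 0.34466399]
 comb 183 (array([579.1, 193.6]), array([130. ,  20.7]), 1.92)
```

```bash
python3 - <<'E'
from h import *
for n,(a,b,c,d) in(("top",(255,322,420,460)),("side",(360,412,265,350))):
    im,P,ok=cloud(n);Z=P[...,2]
    m=np.zeros(ok.shape,np.uint8);m[a:b,c:d]=1
    for t in(.024,.027,.03):
        k=(m&ok&(Z>t)&(Z<.042)).astype(np.uint8);k=cv2.morphologyEx(k,cv2.MORPH_OPEN,np.ones((3,3)))
        N,L,S,_=cv2.connectedComponentsWithStats(k);i=1+S[1:,4].argmax()
        p=P[L==i];q=p[:,:2]-p[:,:2].mean(0);u,s,vt=np.linalg.svd(q,full_matrices=False)
        print(n,t,S[i],rect(p),p.mean(0),np.degrees(np.arctan(vt[0,1]/vt[0,0])))
    o=im[a-15:b+15,c-15:d+15,::-1];cv2.imwrite(f"pics/c_{n}.png",cv2.resize(o,None,fx=5,fy=5))
E
```

```text
top 0.024 [430 270  26  47 725] (array([ 419. , -293.8]), array([116.5,  43.1]), 11.24) [ 0.41295325 -0.29362498  0.0321848 ] 11.038951951461305
top 0.027 [432 280  24  37 607] (array([ 405.9, -296.2]), array([89.9, 42.6]), 10.39) [ 0.40507214 -0.29548771  0.03331683] 10.103634610183677
top 0.03 [433 281  23  36 501] (array([ 405.1, -297. ]), array([86.9, 40. ]), 10.55) [ 0.40400208 -0.29670561  0.03387247] 12.543375535591826
side 0.024 [ 275  371   52   33 1049] (array([ 409.2, -298.6]), array([97.9, 43.4]), 9.67) [ 0.40606198 -0.30110899  0.0326781 ] 10.232194409255413
side 0.027 [276 371  50  32 977] (array([ 405.3, -298.9]), array([90. , 42.6]), 9.41) [ 0.40538484 -0.3006227   0.03312779] 10.006917900944273
side 0.03 [277 371  48  31 813] (array([ 406.1, -298.3]), array([86.3, 40.7]), 10.19) [ 0.40572229 -0.29920956  0.0336564 ] 10.20986613773309
```

```bash
cat > go.py <<'E'
# usage: go.py x y z yaw : remaining displacement in tool units (1 = 25mm / 4deg)
import sys,numpy as np
from plant import r
from scipy.spatial.transform import Rotation as R
s=r.get_state();p=np.array(s["tcp_pos"]);e=s["eef_rot"];M=R.from_euler("xyz",e,degrees=True).as_matrix()
print("t",round(s["time_s"],2),"p",np.round(p,4),"e",np.round(e,1),"F",np.round(s["contact_force"],1),"w",round(s["gripper_width"],4),"j",np.round(s["joints"],0))
if len(sys.argv)>4:
    t=np.array([float(a) for a in sys.argv[1:5]])
    print("need",np.round(M.T@(t[:3]-p)/.025,2),"yaw",round(-((t[3]-e[2]+180)%360-180)/4,2))
E
python3 -m inch '[{"x":0.7,"y":0.7,"yaw":-1},{"x":0.7,"y":0.7,"yaw":-1},{"x":0.7,"y":0.7,"yaw":-1},{"x":0.7,"y":0.7,"yaw":-1},{"x":0.7,"y":0.7,"yaw":-1}]'; python3 go.py 0.45 0 0.237 10
```

```text
t 0.1 p [0.2768 0.6152 0.2367] e [179.9  -0.  -24.2] F [ 0.2  0.7 -0.6] w 0.0871 j [ 82.  21.   1.  -0. -70. -17.]
need [16.42 19.6   0.02] yaw -8.56validation failed for argument at $[0]...
```

```bash
python3 -m inch '[{"x":0.7,"y":0.7,"z":0,"yaw":-1},{"x":0.7,"y":0.7,"z":0,"yaw":-1},{"x":0.7,"y":0.7,"z":0,"yaw":-1},{"x":0.7,"y":0.7,"z":0,"yaw":-1},{"x":0.7,"y":0.7,"z":0,"yaw":-1}]'; python3 go.py 0.45 0 0.237 10
```

```text
time_s: 0.52
tcp_pos: [0.3348, 0.506, 0.2325]
eef_rot: [179.6, 0.1, -3.2]
contact_force: [1.3, -0.3, 0.0]
gripper_width: 0.0878
t 0.52 p [0.3348 0.506  0.2325] e [ 1.796e+02  1.000e-01 -3.200e+00] F [ 1.3 -0.3  0. ] w 0.0878 j [ 75.  15.  -8.  -0. -67.  12.]
need [ 5.73 19.95 -0.05] yaw -3.3
```

```bash
python3 -m inch '[{"x":0.4,"y":1,"z":0,"yaw":-1},{"x":0.4,"y":1,"z":0,"yaw":-1},{"x":0.4,"y":1,"z":0,"yaw":-1},{"x":0.5,"y":1,"z":0,"yaw":-0.2},{"x":0.5,"y":1,"z":0,"yaw":0}]'; python3 -m inch '[{"x":0.5,"y":1,"z":0,"yaw":0},{"x":0.5,"y":1,"z":0,"yaw":0},{"x":0.5,"y":1,"z":0,"yaw":0},{"x":0.4,"y":1,"z":0,"yaw":0},{"x":0.2,"y":1,"z":0,"yaw":0}]'; python3 go.py 0.412 -0.296 0.237 10
```

```text
time_s: 0.93
tcp_pos: [0.4003, 0.38, 0.2313]
eef_rot: [179.5, 0.4, 10.6]
contact_force: [0.2, -0.2, 0.6]
gripper_width: 0.0875
time_s: 1.35
tcp_pos: [0.4776, 0.26, 0.231]
eef_rot: [179.4, 0.5, 10.7]
contact_force: [-0.1, 0.6, -0.6]
gripper_width: 0.0877
t 1.35 p [0.4776 0.26   0.231 ] e [179.4   0.5  10.7] F [-0.1  0.6 -0.6] w 0.0877 j [ 49.   9. -16.   0. -66.  51.]
need [-6.7  21.37  0.03] yaw 0.17
```

```bash
python3 -m inch '[{"x":0.2,"y":1,"z":0,"yaw":0},{"x":0.2,"y":1,"z":0,"yaw":0},{"x":0,"y":1,"z":0,"yaw":0},{"x":0,"y":1,"z":0,"yaw":0},{"x":0,"y":1,"z":0,"yaw":0}]'; python3 -m inch '[{"x":0,"y":1,"z":0,"yaw":0},{"x":0,"y":1,"z":0,"yaw":0},{"x":0,"y":1,"z":0,"yaw":0},{"x":0,"y":1,"z":0,"yaw":0},{"x":0,"y":1,"z":0,"yaw":0}]'; python3 go.py 0.412 -0.296 0.237 10
```

```text
time_s: 1.77
tcp_pos: [0.5115, 0.1321, 0.2303]
eef_rot: [179.3, 0.7, 10.6]
contact_force: [0.2, -0.6, -0.4]
gripper_width: 0.0872
time_s: 2.18
tcp_pos: [0.5336, 0.0025, 0.2305]
eef_rot: [179.3, 0.8, 10.6]
contact_force: [-0.3, 0.7, 0.3]
gripper_width: 0.0879
t 2.18 p [0.5336 0.0025 0.2305] e [179.3   0.8  10.6] F [-0.3  0.7  0.3] w 0.0879 j [ 22.   8. -17.   1. -66.  79.]
need [-6.98 10.84 -0.03] yaw 0.16
```

```bash
python3 -m inch '[{"x":-0.65,"y":1,"z":0.2,"yaw":0},{"x":-0.65,"y":1,"z":0.2,"yaw":0},{"x":-0.65,"y":1,"z":0.2,"yaw":0},{"x":-0.65,"y":1,"z":0.2,"yaw":0.1},{"x":-0.65,"y":1,"z":0.2,"yaw":0}]'; python3 -m inch '[{"x":-0.65,"y":1,"z":0.2,"yaw":0},{"x":-0.65,"y":1,"z":0.2,"yaw":0},{"x":-0.65,"y":1,"z":0.2,"yaw":0},{"x":-0.65,"y":1,"z":0.2,"yaw":0},{"x":-0.65,"y":0.9,"z":0.2,"yaw":0}]';python3 -m inch '[{"x":0,"y":0,"z":0,"yaw":0},{"x":0,"y":0,"z":0,"yaw":0}]'; python3 go.py 0.412 -0.296 0.03 10
python3 - <<'E'
from plant import r
from h import *
i=r.camera_info("wrist");im,d=r.capture("wrist");cv2.imwrite("pics/w1.png",im[:,:,::-1]);np.savez("wrist0.npz",im=im,d=d,**i)
_,P,ok=cloud("wrist");Z=P[...,2]
near=np.hypot(P[...,0]-.424,P[...,1]+.294)<.075
for t in(.02,.024,.028):
    k=(near&ok&(Z>t)&(Z<.042)).astype(np.uint8)
    N,L,S,_=cv2.connectedComponentsWithStats(cv2.morphologyEx(k,cv2.MORPH_OPEN,np.ones((3,3))));j=1+S[1:,4].argmax();p=P[L==j];print(t,S[j],rect(p),p.mean(0))
E
```

```text
time_s: 2.6
tcp_pos: [0.4755, -0.1416, 0.2064]
eef_rot: [179.3, 0.9, 10.2]
contact_force: [0.7, -1.3, 0.6]
gripper_width: 0.0878
time_s: 3.02
tcp_pos: [0.4118, -0.283, 0.1824]
eef_rot: [179.4, 0.9, 10.3]
contact_force: [0.4, -0.7, 0.3]
gripper_width: 0.0874
time_s: 3.18
tcp_pos: [0.4081, -0.2865, 0.1807]
eef_rot: [179.5, 1.1, 9.9]
contact_force: [-0.4, 0.1, -0.1]
gripper_width: 0.0873
t 3.18 p [ 0.4081 -0.2865  0.1807] e [179.5   1.1   9.9] F [-0.4  0.1 -0.1] w 0.0873 j [-12.   7. -26.   1. -58. 111.]
need [0.21 0.35 6.03] yaw -0.01
0.02 [ 302  146   49  133 6176] (array([ 420.5, -293.2]), array([116.,  42.]), 10.09) [ 0.42353957 -0.29247342  0.03129883]
0.024 [ 302  146   49  133 6071] (array([ 420.5, -293.2]), array([116.,  42.]), 10.09) [ 0.42281824 -0.29262093  0.03142545]
0.028 [ 302  181   49   98 4542] (array([ 406.8, -295.7]), array([88. , 41.5]), 10.14) [ 0.40947957 -0.29497153  0.03336131]
```

View pics/w1.png

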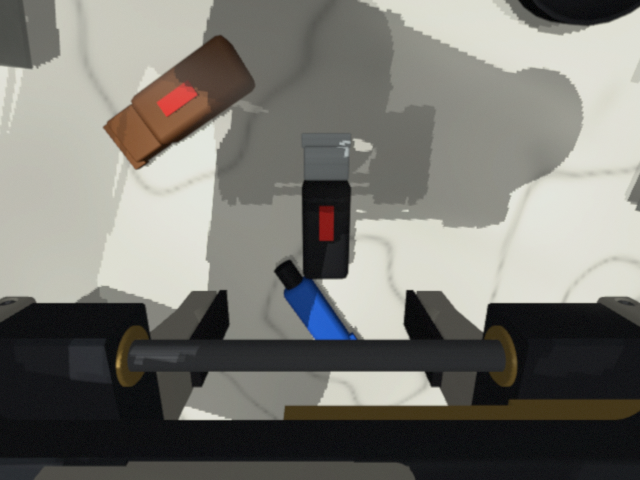

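Wrist view: the clipper body fills (302–350, 181–278) and its blade reaches up to row 133. The blue tube's cap is at (288,272), clear of where the fingers will go. I'm going down to grasp 8 mm behind the centre.

```bash
python3 -m inch '[{"x":0.22,"y":0.1,"z":0.8,"yaw":0},{"x":0.15,"y":0.15,"z":0.9,"yaw":0},{"x":0.05,"y":0.1,"z":0.9,"yaw":0},{"x":0,"y":0,"z":0.9,"yaw":0},{"x":0,"y":0,"z":0.9,"yaw":0}]'; python3 go.py 0.416 -0.294 0.022 10.1
```

```text
time_s: 3.65
tcp_pos: [0.426, -0.2929, 0.0733]
eef_rot: [179.1, 0.4, 10.3]
contact_force: [1.2, -0.2, -0.4]
gripper_width: 0.0877
t 3.65 p [ 0.426  -0.2929  0.0733] e [179.1   0.4  10.3] F [ 1.2 -0.2 -0.4] w 0.0877 j [-12.  15. -32.   1. -43. 111.]
need [-0.39 -0.06  2.05] yaw 0.04
```

```bash
python3 -m inch '[{"x":-0.3,"y":-0.05,"z":0.8,"yaw":0},{"x":-0.2,"y":0,"z":0.6,"yaw":0},{"x":-0.1,"y":0,"z":0.3,"yaw":0},{"x":0,"y":0,"z":0.1,"yaw":0},{"x":0,"y":0,"z":0,"yaw":0}]'; python3 go.py 0.416 -0.294 0.022 10.1
```

```text
time_s: 4.07
tcp_pos: [0.4112, -0.2904, 0.0227]
eef_rot: [179.3, 0.7, 10.6]
contact_force: [-1.0, 0.0, -0.5]
gripper_width: 0.0878
t 4.07 p [ 0.4112 -0.2904  0.0227] e [179.3   0.7  10.6] F [-1.   0.  -0.5] w 0.0878 j [-12.  19. -36.   2. -35. 111.]
need [0.16 0.18 0.03] yaw 0.13
```

```bash
python3 -m inch '[{"x":0.18,"y":0.15,"z":0.04,"yaw":0.1},{"x":0,"y":0,"z":0,"yaw":0}]'; python3 go.py 0.416 -0.294 0.022 10.1;  python3 -m inch '[{"x":0,"y":0,"z":0,"yaw":0},{"x":0,"y":0,"z":0,"yaw":0},{"x":0,"y":0,"z":0,"yaw":0},{"x":0,"y":0,"z":0,"yaw":0},{"x":0,"y":0,"z":0,"yaw":0}]' -1 25; python3 -m inch '[{"x":0,"y":0,"z":0,"yaw":0},{"x":0,"y":0,"z":0,"yaw":0},{"x":0,"y":0,"z":0,"yaw":0}]'
```

```text
time_s: 4.23
tcp_pos: [0.4186, -0.2932, 0.0232]
eef_rot: [179.2, 0.6, 10.3]
contact_force: [0.3, -0.6, -0.6]
gripper_width: 0.0876
t 4.23 p [ 0.4186 -0.2932  0.0232] e [179.2   0.6  10.3] F [ 0.3 -0.6 -0.6] w 0.0876 j [-12.  20. -35.   2. -35. 111.]
need [-0.11  0.01  0.05] yaw 0.04
time_s: 4.65
tcp_pos: [0.4218, -0.2939, 0.0261]
eef_rot: [179.0, 0.2, 10.3]
contact_force: [-0.3, -0.5, -0.4]
gripper_width: 0.0598
time_s: 4.9
tcp_pos: [0.4217, -0.294, 0.0265]
eef_rot: [179.0, 0.2, 10.3]
contact_force: [0.3, 1.0, -0.3]
gripper_width: 0.0418
```

```bash
python3 -m inch '[{"x":0,"y":0,"z":0,"yaw":0},{"x":0,"y":0,"z":-0.3,"yaw":0},{"x":0,"y":0,"z":-0.7,"yaw":0},{"x":0,"y":0,"z":-0.8,"yaw":0},{"x":0,"y":0,"z":-0.8,"yaw":0}]'; python3 -m inch '[{"x":0,"y":0,"z":-0.9,"yaw":0},{"x":0,"y":0,"z":-0.9,"yaw":0},{"x":0,"y":0,"z":-0.9,"yaw":0},{"x":0.2,"y":-0.4,"z":-0.6,"yaw":0},{"x":0.2,"y":-0.5,"z":-0.3,"yaw":0}]'; python3 go.py 0.585 0.083 0.15 4.1
```

```text
time_s: 5.32
tcp_pos: [0.4166, -0.2913, 0.089]
eef_rot: [179.4, 0.9, 10.2]
contact_force: [0.5, -0.9, -3.1]
gripper_width: 0.042
time_s: 5.73
tcp_pos: [0.4212, -0.2662, 0.1857]
eef_rot: [179.5, 1.0, 10.0]
contact_force: [0.8, -0.6, -3.7]
gripper_width: 0.042
t 5.73 p [ 0.4212 -0.2662  0.1857] e [179.5   1.   10. ] F [ 0.8 -0.6 -3.7] w 0.042 j [ -9.   7. -26.   1. -59. 109.]
need [  8.9  -12.63   1.16] yaw 1.48
```

```bash
python3 -m inch '[{"x":0.6,"y":-0.9,"z":0,"yaw":0.3},{"x":0.65,"y":-0.95,"z":0,"yaw":0.3},{"x":0.65,"y":-0.95,"z":0,"yaw":0.3},{"x":0.65,"y":-0.95,"z":0,"yaw":0.2},{"x":0.65,"y":-0.95,"z":0,"yaw":0.2}]'; python3 -m inch '[{"x":0.65,"y":-0.95,"z":0.1,"yaw":0.1},{"x":0.65,"y":-0.95,"z":0.1,"yaw":0.1},{"x":0.65,"y":-0.95,"z":0.1,"yaw":0},{"x":0.6,"y":-0.95,"z":0.1,"yaw":0},{"x":0.6,"y":-0.95,"z":0.1,"yaw":0}]';  python3 go.py 0.585 0.083 0.15 4.1
```

```text
time_s: 6.15
tcp_pos: [0.4835, -0.1361, 0.1882]
eef_rot: [179.4, 0.7, 4.2]
contact_force: [0.1, -1.4, -2.8]
gripper_width: 0.0419
time_s: 6.57
tcp_pos: [0.554, -0.0058, 0.1747]
eef_rot: [179.5, 0.8, 3.3]
contact_force: [1.3, -0.6, -2.9]
gripper_width: 0.0423
t 6.57 p [ 0.554  -0.0058  0.1747] e [179.5   0.8   3.3] F [ 1.3 -0.6 -2.9] w 0.0423 j [ 20.  13. -19.   0. -59.  73.]
need [ 1.45 -3.48  0.93] yaw -0.2
```

```bash
python3 -m inch '[{"x":0.4,"y":-0.9,"z":0.1,"yaw":-0.1},{"x":0.35,"y":-0.9,"z":0.1,"yaw":-0.1},{"x":0.3,"y":-0.8,"z":0.1,"yaw":0},{"x":0.2,"y":-0.5,"z":0.1,"yaw":0},{"x":0,"y":-0.1,"z":0,"yaw":0}]'; python3 -m inch '[{"x":0,"y":0,"z":0,"yaw":0},{"x":0,"y":0,"z":0,"yaw":0}]';python3 go.py 0.585 0.083 0.15 4.1
python3 - <<'E'
from plant import r
import cv2,numpy as np
from h import *
for n in("top","wrist","side"):
    i=r.camera_info(n);im,d=r.capture(n);np.savez(n+"0.npz",im=im,d=d,**i)
    cv2.imwrite(f"pics/{n}2.png",im[:,:,::-1])
    _,P,ok=cloud(n)
    m=ok&(abs(P[...,2]-.08)<.008)&(np.hypot(P[...,0]-.585,P[...,1]-.113)<.19)&(P[...,0]<.69)
    print(n,m.sum(),rect(P[m]))
a=cv2.imread("pics/wrist2.png");b=cv2.imread("pics/side2.png")[60:300,250:470];cv2.imwrite("pics/m2.png",np.hstack([cv2.resize(a,(400,300)),cv2.resize(b,(275,300))]))
E
```

```text
time_s: 6.98
tcp_pos: [0.5802, 0.0839, 0.1617]
eef_rot: [179.5, 1.1, 4.3]
contact_force: [-0.3, 0.8, -3.4]
gripper_width: 0.042
time_s: 7.15
tcp_pos: [0.5792, 0.0842, 0.1611]
eef_rot: [179.4, 1.2, 4.4]
contact_force: [0.6, -0.1, -2.6]
gripper_width: 0.042
t 7.15 p [0.5792 0.0842 0.1611] e [179.4   1.2   4.4] F [ 0.6 -0.1 -2.6] w 0.042 j [ 27.  16. -16.   0. -59.  67.]
need [0.24 0.06 0.44] yaw 0.07
top 937 (array([584.5, 113. ]), array([200.6, 280.3]), 4.16)
wrist 6941 (array([594.6, 115.1]), array([148.3, 281.7]), 4.25)
side 1382 (array([584.6, 111. ]), array([202.4, 289.4]), 4.19)
```

View pics/m2.png

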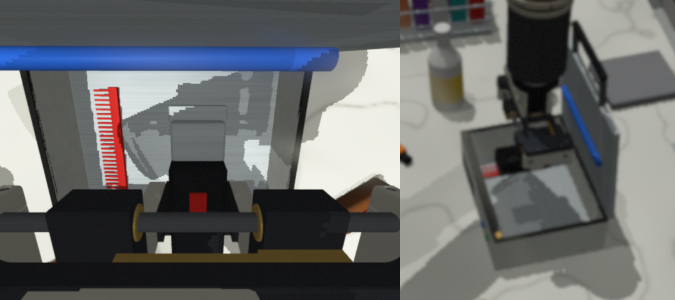

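Held level: the clipper is centred over the free side of the floor and the comb is clear at left. Lowering it now.

```bash
python3 -m inch '[{"x":0.15,"y":0.05,"z":0.7,"yaw":0.05},{"x":0.1,"y":0,"z":0.8,"yaw":0},{"x":0,"y":0,"z":0.9,"yaw":0},{"x":0,"y":0,"z":0.9,"yaw":0},{"x":0,"y":0,"z":0.6,"yaw":0}]'; python3 go.py 0.585 0.083 0.0335 4.1
```

```text
time_s: 7.72
tcp_pos: [0.5879, 0.0788, 0.068]
eef_rot: [179.7, 0.4, 3.9]
contact_force: [-1.0, 0.2, -2.9]
gripper_width: 0.0418
t 7.72 p [0.5879 0.0788 0.068 ] e [179.7   0.4   3.9] F [-1.   0.2 -2.9] w 0.0418 j [ 27.  22. -21.   0. -47.  67.]
need [-0.1  -0.18  1.38] yaw -0.06
```

```bash
python3 -m inch '[{"x":-0.1,"y":-0.15,"z":0.4,"yaw":-0.05},{"x":-0.05,"y":-0.05,"z":0.4,"yaw":0},{"x":0,"y":0,"z":0.3,"yaw":0},{"x":0,"y":0,"z":0.15,"yaw":0}]'; python3 go.py 0.585 0.083 0.0335 4.1;  python3 -m inch '[{"x":0,"y":0,"z":0.06,"yaw":0},{"x":0,"y":0,"z":0.06,"yaw":0}]'; python3 go.py 0.585 0.083 0.0335 4.1
```

```text
time_s: 8.05
tcp_pos: [0.5821, 0.0796, 0.0333]
eef_rot: [179.6, 0.6, 3.8]
contact_force: [-0.1, -0.8, -2.6]
gripper_width: 0.0421
t 8.05 p [0.5821 0.0796 0.0333] e [179.6   0.6   3.8] F [-0.1 -0.8 -2.6] w 0.0421 j [ 27.  25. -24.   0. -42.  67.]
need [ 0.13 -0.13 -0.01] yaw -0.07
time_s: 8.22
tcp_pos: [0.5821, 0.0797, 0.0323]
eef_rot: [179.6, 0.6, 3.8]
contact_force: [-9.8, 2.4, 19.2]
gripper_width: 0.0414
t 8.22 p [0.5821 0.0797 0.0323] e [179.6   0.6   3.8] F [-9.8  2.4 19.2] w 0.0414 j [ 27.  25. -24.   0. -42.  67.]
need [ 0.12 -0.12 -0.05] yaw -0.06
```

```bash
python3 -m inch '[{"x":0,"y":0,"z":-0.02,"yaw":0}]'; python3 -m inch '[{"x":0,"y":0,"z":0,"yaw":0},{"x":0,"y":0,"z":0,"yaw":0},{"x":0,"y":0,"z":0,"yaw":0},{"x":0,"y":0,"z":0,"yaw":0}]' 0.5 ; python3 go.py 0.585 0.083 0.2 4.1
```

```text
time_s: 8.3
tcp_pos: [0.5824, 0.0798, 0.0337]
eef_rot: [179.6, 0.5, 3.9]
contact_force: [-0.4, 0.0, -3.3]
gripper_width: 0.0419
time_s: 8.63
tcp_pos: [0.5855, 0.0803, 0.0368]
eef_rot: [179.7, 0.1, 3.9]
contact_force: [-0.5, -0.6, -0.2]
gripper_width: 0.0621
t 8.63 p [0.5855 0.0803 0.0368] e [1.797e+02 1.000e-01 3.900e+00] F [-0.5 -0.6 -0.2] w 0.0621 j [ 27.  24. -23.   0. -42.  67.]
need [-0.03 -0.08 -6.53] yaw -0.05
```

```bash
python3 -m inch '[{"x":0,"y":0,"z":-0.5,"yaw":0},{"x":0,"y":0,"z":-0.8,"yaw":0},{"x":-0.2,"y":0,"z":-1,"yaw":0},{"x":-0.4,"y":0,"z":-1,"yaw":0},{"x":-0.7,"y":0,"z":-1,"yaw":0}]' 1; python3 -m inch '[{"x":-1,"y":0,"z":-0.7,"yaw":0.5},{"x":-1,"y":0,"z":-0.7,"yaw":1},{"x":-1,"y":0,"z":-0.7,"yaw":1},{"x":-0.6,"y":-0.3,"z":-0.7,"yaw":1},{"x":0,"y":0,"z":-0.7,"yaw":1}]'; python3 go.py 0.5 0.117 0.4 -85.9
python3 - <<'E'
from plant import r
from h import *
for n in("top","side"):
    i=r.camera_info(n);im,d=r.capture(n);np.savez(n+"0.npz",im=im,d=d,**i)
    cv2.imwrite(f"pics/{n}3.png",im[:,:,::-1])
    _,P,ok=cloud(n);Z=P[...,2]
    reg=ok&(P[...,0]>.62)&(P[...,0]<.72)&(P[...,1]>-.03)&(P[...,1]<.26)
    p=P[reg&(Z>.31)&(Z<.36)&(im.max(-1)<60)];print(n,"bar",len(p),np.percentile(p,[5,50,95],axis=0).round(4).tolist())
    p=P[reg&(Z>.15)&(Z<.27)&(im.max(-1)>60)];c=p.mean(0);u,s,vt=np.linalg.svd(p-c,full_matrices=False);print(" plane",c,vt[2])
a=cv2.imread("pics/top3.png")[130:290,190:350];b=cv2.imread("pics/side3.png")[60:300,250:470];cv2.imwrite("pics/m3.png",np.hstack([cv2.resize(a,(400,400)),cv2.resize(b,(366,400))]))
E
```

```text
time_s: 9.05
tcp_pos: [0.5523, 0.0773, 0.1421]
eef_rot: [179.5, 0.7, 3.8]
contact_force: [0.9, 1.1, 1.4]
gripper_width: 0.0868
time_s: 9.47
tcp_pos: [0.4597, 0.0846, 0.2366]
eef_rot: [179.5, 0.3, -14.9]
contact_force: [1.3, 0.0, -0.6]
gripper_width: 0.0876
t 9.47 p [0.4597 0.0846 0.2366] e [179.5   0.3 -14.9] F [ 1.3  0.  -0.6] w 0.0876 j [ 35.   1. -24.   0. -65.  40.]
need [ 1.19 -1.61 -6.56] yaw 17.75
top bar 511 [[0.6643, 0.0479, 0.3271], [0.6724, 0.1183, 0.3401], [0.6803, 0.1863, 0.3429]]
 plane [0.67626804 0.09045386 0.22125825] [-0.99694944 -0.07663047 -0.01481826]
side bar 348 [[0.6646, 0.0419, 0.3157], [0.6731, 0.0866, 0.3391], [0.6815, 0.1765, 0.3426]]
 plane [0.67624435 0.09258797 0.21411825] [0.99604756 0.0865865  0.01979994]
```

View pics/m3.png

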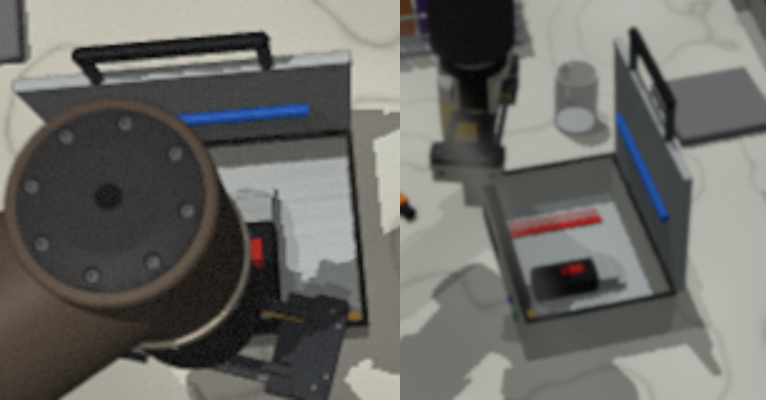

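The clipper lies flat in the case, clear of the comb. The bar's centre is near (0.6725, 0.117, 0.335). Next I turn the jaws across the bar and rise.

```bash
python3 -m inch '[{"x":0,"y":0,"z":-0.5,"yaw":1},{"x":0,"y":0,"z":-0.5,"yaw":1},{"x":0,"y":0,"z":-0.5,"yaw":1},{"x":0,"y":0,"z":-0.5,"yaw":1},{"x":0,"y":0,"z":-0.5,"yaw":1}]'; python3 -m inch '[{"x":0,"y":0,"z":-0.5,"yaw":1},{"x":0,"y":0,"z":-0.5,"yaw":1},{"x":0,"y":0,"z":-0.5,"yaw":1},{"x":0,"y":0,"z":-0.5,"yaw":1},{"x":0,"y":0,"z":-0.5,"yaw":1}]';  python3 -m inch '[{"x":0,"y":0,"z":-0.4,"yaw":1},{"x":0,"y":0,"z":-0.2,"yaw":1},{"x":0,"y":0,"z":0,"yaw":1},{"x":0,"y":0,"z":0,"yaw":1},{"x":0,"y":0,"z":0,"yaw":1}]'; python3 go.py 0.6725 0.117 0.395 -85.9
```

```text
time_s: 9.98
tcp_pos: [0.4619, 0.085, 0.3013]
eef_rot: [179.6, -0.0, -35.3]
contact_force: [-0.4, 0.1, 0.1]
gripper_width: 0.0879
time_s: 10.4
tcp_pos: [0.4627, 0.0848, 0.365]
eef_rot: [179.5, -0.1, -56.2]
contact_force: [0.2, -0.2, -0.3]
gripper_width: 0.0881
time_s: 10.82
tcp_pos: [0.465, 0.0848, 0.3823]
eef_rot: [179.8, -0.3, -77.0]
contact_force: [0.4, 0.2, 0.6]
gripper_width: 0.0877
t 10.82 p [0.465  0.0848 0.3823] e [179.8  -0.3 -77. ] F [0.4 0.2 0.6] w 0.0877 j [ 34.  -3.  -9.   0. -84. -21.]
need [ 0.61 -8.38 -0.53] yaw 2.22
```

```bash
python3 -m inch '[{"x":-0.1,"y":-0.3,"z":-0.3,"yaw":1},{"x":-0.1,"y":-0.7,"z":-0.2,"yaw":1},{"x":-0.1,"y":-0.9,"z":-0.2,"yaw":0.2},{"x":-0.1,"y":-1,"z":0,"yaw":0},{"x":-0.1,"y":-1,"z":0,"yaw":0}]'; python3 go.py 0.6725 0.117 0.395 -85.9
```

```text
time_s: 11.23
tcp_pos: [0.5614, 0.1061, 0.401]
eef_rot: [-180.0, -0.1, -86.3]
contact_force: [-0.3, 1.1, 0.6]
gripper_width: 0.0875
t 11.23 p [0.5614 0.1061 0.401 ] e [-1.80e+02 -1.00e-01 -8.63e+01] F [-0.3  1.1  0.6] w 0.0875 j [ 30.   7.   4.   0. -87. -27.]
need [-0.15 -4.46  0.24] yaw -0.1
```

```bash
python3 -m inch '[{"x":-0.05,"y":-1,"z":0,"yaw":-0.1},{"x":-0.05,"y":-1,"z":0,"yaw":0},{"x":-0.05,"y":-1,"z":0,"yaw":0},{"x":0,"y":-0.6,"z":0,"yaw":0},{"x":0,"y":-0.25,"z":0,"yaw":0}]';python3 -m inch '[{"x":0,"y":0,"z":0,"yaw":0}]'; python3 go.py 0.6725 0.117 0.327 -85.9
```

```text
time_s: 11.65
tcp_pos: [0.666, 0.1168, 0.3954]
eef_rot: [179.8, -0.2, -85.7]
contact_force: [-1.2, -0.4, 0.0]
gripper_width: 0.0876
time_s: 11.73
tcp_pos: [0.6672, 0.1168, 0.3933]
eef_rot: [179.7, -0.3, -85.7]
contact_force: [-0.1, 0.1, -1.5]
gripper_width: 0.0878
t 11.73 p [0.6672 0.1168 0.3933] e [179.7  -0.3 -85.7] F [-0.1  0.1 -1.5] w 0.0878 j [ 26.  18.  17.   0. -89. -22.]
need [-0.01 -0.23  2.65] yaw 0.04
```

```bash
python3 -m inch '[{"x":0,"y":-0.15,"z":0.5,"yaw":0},{"x":0,"y":-0.05,"z":0.6,"yaw":0},{"x":0,"y":0,"z":0.6,"yaw":0},{"x":0,"y":0,"z":0.4,"yaw":0},{"x":0,"y":0,"z":0.15,"yaw":0}]'; python3 go.py 0.6725 0.117 0.327 -85.9
```

```text
time_s: 12.15
tcp_pos: [0.6701, 0.1164, 0.3327]
eef_rot: [179.7, -0.2, -85.7]
contact_force: [-0.3, 0.3, 0.2]
gripper_width: 0.0876
t 12.15 p [0.6701 0.1164 0.3327] e [179.7  -0.2 -85.7] F [-0.3  0.3  0.2] w 0.0876 j [ 26.  19.  11.   0. -82. -22.]
need [-0.02 -0.1   0.23] yaw 0.06
```

```bash
python3 -m inch '[{"x":0,"y":-0.1,"z":0.2,"yaw":0},{"x":0,"y":0,"z":0,"yaw":0},{"x":0,"y":0,"z":0,"yaw":0},{"x":0,"y":0,"z":0,"yaw":0},{"x":0,"y":0,"z":0,"yaw":0}]' -1 8; python3 -m inch '[{"x":0,"y":0,"z":0,"yaw":0},{"x":0,"y":0,"z":0,"yaw":0},{"x":0,"y":0,"z":0,"yaw":0},{"x":0,"y":0,"z":0,"yaw":0},{"x":0,"y":0,"z":0,"yaw":0}]'; python3 -m inch '[{"x":0,"y":0,"z":0,"yaw":0},{"x":0,"y":0,"z":0,"yaw":0},{"x":0,"y":0,"z":0,"yaw":0}]' - 20;python3 go.py 0.6725 0.117 0.327 -85.9
```

```text
time_s: 12.57
tcp_pos: [0.6716, 0.1165, 0.3287]
eef_rot: [179.8, -0.2, -85.6]
contact_force: [-1.1, 0.3, -0.7]
gripper_width: 0.06
time_s: 12.98
tcp_pos: [0.6723, 0.1167, 0.3308]
eef_rot: [180.0, -0.2, -85.6]
contact_force: [-0.7, -1.4, -0.9]
gripper_width: 0.0264
time_s: 13.23
tcp_pos: [0.6726, 0.1168, 0.3308]
eef_rot: [-180.0, -0.1, -85.6]
contact_force: [-0.3, 0.6, 0.2]
gripper_width: 0.0134
t 13.23 p [0.6726 0.1168 0.3308] e [-1.80e+02 -1.00e-01 -8.56e+01] F [-0.3  0.6  0.2] w 0.0134 j [ 26.  19.  10.   0. -81. -22.]
need [-0.01  0.    0.15] yaw 0.07
```

```bash
cat > lid.py <<'E'
# lid.py dtheta : angle from TCP on the bar, and next 5 rows' shifts
import sys,numpy as np
from plant import r
s=r.get_state();p=np.array(s["tcp_pos"]);a=np.radians(4.15)
H=np.array([.6825,.120,.080]);R=.25507;ph=.0235;d=float(sys.argv[1])
u=np.dot(p-H,[np.cos(a),np.sin(a),0]);z=p[2]+.0045-H[2];lat=np.dot(p-H,[-np.sin(a),np.cos(a),0])
b=np.arctan2(z,-u);print("t",round(s["time_s"],2),"theta",round(b-ph,4),"rad err mm",round((np.hypot(u,z)-R)*1e3,1),"lat mm",round(lat*1e3,1),"F",np.round(s["contact_force"],1),"M",np.round(s["moment"],2),"w",round(s["gripper_width"],4),"e",np.round(s["eef_rot"],1))
bs=b-d*np.arange(6);U=-R*np.cos(bs);Z=R*np.sin(bs)
print("y",np.round(-np.diff(U)/.025,2),"z",np.round(-np.diff(Z)/.025,2))
E
python3 lid.py 0.04
```

```text
t 13.23 theta 1.5077 rad err mm 0.4 lat mm -2.5 F [-0.3  0.6  0.2] M [ 0.06  0.2  -0.01] w 0.0134 e [-1.80e+02 -1.00e-01 -8.56e+01]
y [0.41 0.41 0.4  0.4  0.4 ] z [0.02 0.04 0.06 0.07 0.09]
```

```bash
python3 -m inch '[{"x":0,"y":0.2,"z":0.01,"yaw":0},{"x":0,"y":0.4,"z":0.03,"yaw":0},{"x":0,"y":0.4,"z":0.05,"yaw":0},{"x":0,"y":0.4,"z":0.06,"yaw":0},{"x":0,"y":0.4,"z":0.08,"yaw":0}]'; python3 lid.py 0.04
```

```text
time_s: 13.65
tcp_pos: [0.6287, 0.1136, 0.3257]
eef_rot: [-179.5, -0.1, -85.7]
contact_force: [2.8, -0.3, 0.1]
gripper_width: 0.0132
t 13.65 theta 1.3344 rad err mm 0.9 lat mm -2.5 F [ 2.8 -0.3  0.1] M [ 0.11 -1.17 -0.02] w 0.0132 e [-1.795e+02 -1.000e-01 -8.570e+01]
y [0.4  0.39 0.39 0.38 0.38] z [0.09 0.11 0.13 0.14 0.16]
```

```bash
python3 -m inch '[{"x":0,"y":0.4,"z":0.1,"yaw":0},{"x":0,"y":0.39,"z":0.12,"yaw":0},{"x":0,"y":0.39,"z":0.13,"yaw":0},{"x":0,"y":0.38,"z":0.15,"yaw":0},{"x":0,"y":0.38,"z":0.17,"yaw":0}]'; python3 lid.py 0.04
```

```text
time_s: 14.07
tcp_pos: [0.5764, 0.1097, 0.309]
eef_rot: [-179.1, 0.0, -85.7]
contact_force: [3.1, 0.6, -0.8]
gripper_width: 0.0131
t 14.07 theta 1.1192 rad err mm 1.6 lat mm -2.6 F [ 3.1  0.6 -0.8] M [ 0.37 -1.02  0.01] w 0.0131 e [-179.1    0.   -85.7]
y [0.37 0.36 0.35 0.34 0.33] z [0.18 0.19 0.21 0.22 0.23]
```

```bash
python3 -m inch '[{"x":0,"y":0.36,"z":0.19,"yaw":0},{"x":0,"y":0.35,"z":0.2,"yaw":0},{"x":0,"y":0.34,"z":0.22,"yaw":0},{"x":0,"y":0.33,"z":0.23,"yaw":0},{"x":0,"y":0.32,"z":0.24,"yaw":0}]'; python3 lid.py 0.04
```

```text
time_s: 14.48
tcp_pos: [0.5296, 0.1062, 0.2818]
eef_rot: [-178.8, 0.2, -85.6]
contact_force: [3.0, 0.6, -1.4]
gripper_width: 0.0134
t 14.48 theta 0.9074 rad err mm 2.1 lat mm -2.7 F [ 3.   0.6 -1.4] M [ 0.31 -1.25 -0.05] w 0.0134 e [-178.8    0.2  -85.6]
y [0.32 0.31 0.3  0.29 0.28] z [0.25 0.26 0.28 0.29 0.3 ]
```

```bash
python3 -m inch '[{"x":0,"y":0.31,"z":0.26,"yaw":0},{"x":0,"y":0.29,"z":0.27,"yaw":0},{"x":0,"y":0.28,"z":0.29,"yaw":0},{"x":0,"y":0.26,"z":0.3,"yaw":0},{"x":0,"y":0.25,"z":0.31,"yaw":0}]'; python3 lid.py 0.04
```

```text
time_s: 14.9
tcp_pos: [0.4903, 0.1034, 0.2448]
eef_rot: [-178.5, 0.5, -85.6]
contact_force: [0.3, 0.4, -0.0]
gripper_width: 0.0131
t 14.9 theta 0.6968 rad err mm 1.5 lat mm -2.7 F [ 0.3  0.4 -0. ] M [ 0.44 -0.39 -0.01] w 0.0131 e [-178.5    0.5  -85.6]
y [0.26 0.25 0.24 0.22 0.21] z [0.31 0.32 0.33 0.34 0.35]
```

```bash
python3 -m inch '[{"x":0,"y":0.24,"z":0.3,"yaw":0},{"x":0,"y":0.23,"z":0.32,"yaw":0},{"x":0,"y":0.21,"z":0.32,"yaw":0},{"x":0,"y":0.19,"z":0.32,"yaw":0},{"x":0,"y":0.18,"z":0.32,"yaw":0}]'; python3 lid.py 0.03
```

```text
time_s: 15.32
tcp_pos: [0.4609, 0.1012, 0.2028]
eef_rot: [-178.2, 0.7, -85.6]
contact_force: [2.1, -0.1, -0.1]
gripper_width: 0.0134
t 15.32 theta 0.4965 rad err mm 1.2 lat mm -2.7 F [ 2.1 -0.1 -0.1] M [ 0.27 -0.82  0.  ] w 0.0134 e [-178.2    0.7  -85.6]
y [0.15 0.14 0.13 0.12 0.11] z [0.27 0.27 0.28 0.28 0.28]
```

```bash
python3 -m inch '[{"x":0,"y":0.14,"z":0.26,"yaw":0},{"x":0,"y":0.13,"z":0.26,"yaw":0},{"x":0,"y":0.12,"z":0.25,"yaw":0},{"x":0,"y":0.11,"z":0.24,"yaw":0},{"x":0,"y":0.1,"z":0.22,"yaw":0}]'; python3 lid.py 0.02
```

```text
time_s: 15.73
tcp_pos: [0.4451, 0.1001, 0.1682]
eef_rot: [-178.2, 0.6, -85.5]
contact_force: [4.2, -0.6, -2.0]
gripper_width: 0.0136
t 15.73 theta 0.3477 rad err mm 0.6 lat mm -2.7 F [ 4.2 -0.6 -2. ] M [-0.22 -1.53 -0.05] w 0.0136 e [-178.2    0.6  -85.5]
y [0.07 0.07 0.06 0.06 0.06] z [0.19 0.19 0.19 0.19 0.2 ]
```

```bash
python3 -m inch '[{"x":0,"y":0.06,"z":0.19,"yaw":0},{"x":0,"y":0.06,"z":0.19,"yaw":0},{"x":0,"y":0.05,"z":0.19,"yaw":0},{"x":0,"y":0.05,"z":0.19,"yaw":0},{"x":0,"y":0.05,"z":0.18,"yaw":0}]'; python3 lid.py 0.015
```

```text
time_s: 16.15
tcp_pos: [0.4372, 0.0996, 0.1413]
eef_rot: [-178.4, 0.6, -85.6]
contact_force: [1.0, 0.3, -1.7]
gripper_width: 0.0132
t 16.15 theta 0.2377 rad err mm -0.3 lat mm -2.6 F [ 1.   0.3 -1.7] M [ 0.12 -0.41 -0.04] w 0.0132 e [-178.4    0.6  -85.6]
y [0.04 0.04 0.03 0.03 0.03] z [0.15 0.15 0.15 0.15 0.15]
```

```bash
python3 -m inch '[{"x":0,"y":0.03,"z":0.15,"yaw":0},{"x":0,"y":0.03,"z":0.15,"yaw":0},{"x":0,"y":0.03,"z":0.14,"yaw":0},{"x":0,"y":0.02,"z":0.13,"yaw":0},{"x":0,"y":0.02,"z":0.12,"yaw":0}]'; python3 lid.py 0.01;python3 -m inch '[{"x":0,"y":0.01,"z":0.1,"yaw":0},{"x":0,"y":0.01,"z":0.1,"yaw":0},{"x":0,"y":0.01,"z":0.08,"yaw":0}]'; python3 lid.py 0.01
```

```text
time_s: 16.57
tcp_pos: [0.4334, 0.0993, 0.1215]
eef_rot: [-178.5, 0.6, -85.6]
contact_force: [-0.2, 0.8, -1.2]
gripper_width: 0.0132
t 16.57 theta 0.1585 rad err mm -0.9 lat mm -2.6 F [-0.2  0.8 -1.2] M [ 0.29 -0.02  0.05] w 0.0132 e [-178.5    0.6  -85.6]
y [0.02 0.02 0.02 0.01 0.01] z [0.1 0.1 0.1 0.1 0.1]
time_s: 16.82
tcp_pos: [0.4323, 0.0992, 0.1134]
eef_rot: [-178.5, 0.6, -85.6]
contact_force: [-1.0, 0.8, -0.2]
gripper_width: 0.0136
t 16.82 theta 0.1263 rad err mm -1.2 lat mm -2.6 F [-1.   0.8 -0.2] M [0.31 0.23 0.02] w 0.0136 e [-178.5    0.6  -85.6]
y [0.01 0.01 0.01 0.01 0.01] z [0.1 0.1 0.1 0.1 0.1]
```

```bash
python3 -m inch '[{"x":0,"y":0.01,"z":0.08,"yaw":0},{"x":0,"y":0.01,"z":0.08,"yaw":0},{"x":0,"y":0,"z":0.08,"yaw":0}]'; python3 lid.py 0.01;python3 -m inch '[{"x":0,"y":0,"z":0.06,"yaw":0},{"x":0,"y":0,"z":0.06,"yaw":0}]'; python3 lid.py 0.01;python3 -m inch '[{"x":0,"y":0,"z":0.06,"yaw":0},{"x":0,"y":0,"z":0.06,"yaw":0}]'; python3 lid.py 0.01
```

```text
time_s: 17.07
tcp_pos: [0.4317, 0.0991, 0.1068]
eef_rot: [-178.6, 0.6, -85.6]
contact_force: [-3.0, 1.7, 1.2]
gripper_width: 0.0131
t 17.07 theta 0.1004 rad err mm -1.5 lat mm -2.7 F [-3.   1.7  1.2] M [0.67 1.24 0.06] w 0.0131 e [-178.6    0.6  -85.6]
y [0.01 0.01 0.01 0.01 0.01] z [0.1 0.1 0.1 0.1 0.1]
time_s: 17.23
tcp_pos: [0.4314, 0.0991, 0.1035]
eef_rot: [-178.6, 0.6, -85.6]
contact_force: [-3.6, 1.1, 1.1]
gripper_width: 0.0134
t 17.23 theta 0.0871 rad err mm -1.6 lat mm -2.7 F [-3.6  1.1  1.1] M [0.56 1.05 0.08] w 0.0134 e [-178.6    0.6  -85.6]
y [0.01 0.01 0.01 0.01 0.01] z [0.1 0.1 0.1 0.1 0.1]
time_s: 17.4
tcp_pos: [0.4312, 0.0991, 0.1002]
eef_rot: [-178.6, 0.6, -85.6]
contact_force: [-4.6, 2.2, 1.9]
gripper_width: 0.0129
t 17.4 theta 0.0743 rad err mm -1.7 lat mm -2.7 F [-4.6  2.2  1.9] M [0.66 1.36 0.03] w 0.0129 e [-178.6    0.6  -85.6]
y [0.01 0.01 0.01 0.01 0.01] z [0.1 0.1 0.1 0.1 0.1]
```

```bash
python3 -m inch '[{"x":0,"y":0,"z":0,"yaw":0},{"x":0,"y":0,"z":0,"yaw":0},{"x":0,"y":0,"z":0,"yaw":0},{"x":0,"y":0,"z":0,"yaw":0}]' -0.2; python3 go.py;python3 -m inch '[{"x":0,"y":0,"z":-0.3,"yaw":0},{"x":0,"y":0,"z":-0.5,"yaw":0},{"x":0,"y":0,"z":-0.6,"yaw":0},{"x":0,"y":0,"z":-0.6,"yaw":0},{"x":0,"y":0,"z":-0.4,"yaw":0}]'; python3 go.py 0.503 0.107 0.13 -85.9
python3 - <<'E'
from plant import r
from h import *
for n in("top","side"):
    i=r.camera_info(n);im,d=r.capture(n);np.savez(n+"0.npz",im=im,d=d,**i);cv2.imwrite(f"pics/{n}4.png",im[:,:,::-1])
    _,P,ok=cloud(n);a=np.radians(4.15);q=P-[.6825,.120,.08];u=q[...,0]*np.cos(a)+q[...,1]*np.sin(a);v=-q[...,0]*np.sin(a)+q[...,1]*np.cos(a)
    m=ok&(u>-.195)&(u<-.01)&(abs(v)<.13)&(q[...,2]>-.01)&(q[...,2]<.05)
    f=np.polyfit(-u[m],q[...,2][m],1);res=q[...,2][m]-np.polyval(f,-u[m]);k=abs(res)<.004;f=np.polyfit(-u[m][k],q[...,2][m][k],1);print(n,m.sum(),k.sum(),"slope",f, "z press",.08+np.polyval(f,.18))
E
```

```text
time_s: 17.73
tcp_pos: [0.4324, 0.0991, 0.1003]
eef_rot: [-178.5, 0.5, -85.6]
contact_force: [-0.8, -0.5, 0.3]
gripper_width: 0.0327
t 17.73 p [0.4324 0.0991 0.1003] e [-178.5    0.5  -85.6] F [-0.8 -0.5  0.3] w 0.0327 j [ 39.   6. -40.   1. -43. -35.]
time_s: 18.15
tcp_pos: [0.4301, 0.0973, 0.1625]
eef_rot: [-178.7, 0.4, -85.6]
contact_force: [0.3, 0.4, -0.1]
gripper_width: 0.0348
t 18.15 p [0.4301 0.0973 0.1625] e [-178.7    0.4  -85.6] F [ 0.3  0.4 -0.1] w 0.0348 j [ 39.   1. -35.   1. -53. -35.]
need [-0.16 -2.91  1.37] yaw 0.08
top 5285 5009 slope [0.04534474 0.01230718] z press 0.10046923339928512
side 6546 6200 slope [0.04500943 0.01219685] z press 0.10029854517834305
```

View pics/side4.png

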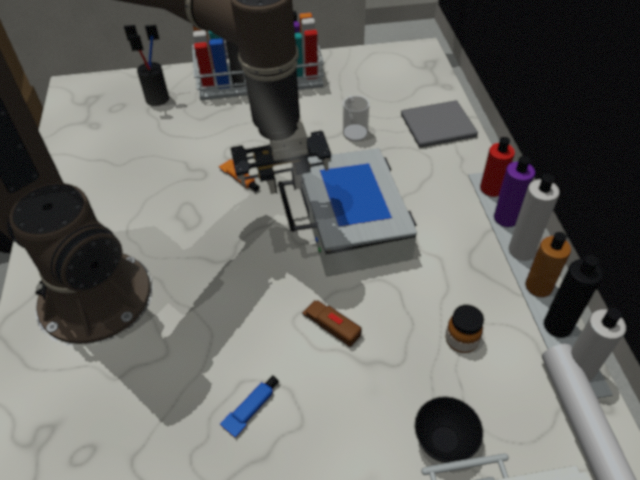

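The side view shows the lid nearly down at (360,200), resting on the seal with a slope of about 0.045 rad, and the gripper is clear of the bar. I'm closing the fingers and moving above lid_press.

```bash
python3 -m inch '[{"x":-0.05,"y":-0.6,"z":0,"yaw":0.1},{"x":-0.05,"y":-0.9,"z":0,"yaw":0},{"x":-0.05,"y":-0.8,"z":0,"yaw":0},{"x":0,"y":-0.5,"z":0,"yaw":0},{"x":0,"y":-0.1,"z":0.2,"yaw":0}]' -1 10; python3 -m inch '[{"x":0,"y":0,"z":0.4,"yaw":0},{"x":0,"y":0,"z":0.5,"yaw":0},{"x":0,"y":0,"z":0.3,"yaw":0},{"x":0,"y":0,"z":0.1,"yaw":0},{"x":0,"y":0,"z":0,"yaw":0}]'; python3 go.py 0.503 0.107 0.115 -85.9
```

```text
time_s: 18.67
tcp_pos: [0.5053, 0.1069, 0.1618]
eef_rot: [-178.4, 0.6, -85.9]
contact_force: [0.2, -0.0, -0.4]
gripper_width: 0.007
time_s: 19.08
tcp_pos: [0.5027, 0.1057, 0.1233]
eef_rot: [-178.7, 0.5, -86.0]
contact_force: [0.0, 0.7, 1.1]
gripper_width: 0.0006
t 19.08 p [0.5027 0.1057 0.1233] e [-178.7    0.5  -86. ] F [0.  0.7 1.1] w 0.0006 j [ 34.  11. -30.   0. -48. -30.]
need [-0.05 -0.01  0.33] yaw -0.04
```

```bash
python3 -m inch '[{"x":0,"y":0,"z":0.15,"yaw":0},{"x":0,"y":0,"z":0.1,"yaw":0},{"x":0,"y":0,"z":0.05,"yaw":0}]'; python3 -m inch '[{"x":0,"y":0,"z":0.03,"yaw":0},{"x":0,"y":0,"z":0.03,"yaw":0}]'; python3 go.py 0.503 0.107 0.111 -85.9
```

```text
time_s: 19.33
tcp_pos: [0.5022, 0.1058, 0.1157]
eef_rot: [-178.7, 0.5, -86.0]
contact_force: [-0.1, 1.2, 0.1]
gripper_width: 0.0003
time_s: 19.5
tcp_pos: [0.5023, 0.1061, 0.1145]
eef_rot: [-178.6, 0.5, -86.0]
contact_force: [0.7, 0.9, 1.1]
gripper_width: 0.0004
t 19.5 p [0.5023 0.1061 0.1145] e [-178.6    0.5  -86. ] F [0.7 0.9 1.1] w 0.0004 j [ 34.  11. -30.   0. -47. -30.]
need [-0.03 -0.03  0.14] yaw -0.02
```

```bash
python3 -m inch '[{"x":0,"y":0,"z":0.02,"yaw":0}]'|sed -n '2p;4p'; python3 -m inch '[{"x":0,"y":0,"z":0.02,"yaw":0}]'|sed -n '2p;4p';python3 -m inch '[{"x":0,"y":0,"z":0.02,"yaw":0}]'|sed -n '2p;4p';python3 -m inch '[{"x":0,"y":0,"z":0.02,"yaw":0}]'|sed -n '2p;4p';python3 -m inch '[{"x":0,"y":0,"z":0.02,"yaw":0}]'|sed -n '2p;4p';python3 -m inch '[{"x":0,"y":0,"z":0.02,"yaw":0}]'|sed -n '2p;4p'; python3 go.py
```

```text
tcp_pos: [0.5025, 0.1062, 0.1142]
contact_force: [-0.5, -0.0, -0.5]
tcp_pos: [0.5026, 0.1062, 0.1138]
contact_force: [-0.1, -0.8, -0.4]
tcp_pos: [0.5028, 0.1064, 0.1135]
contact_force: [0.4, 0.1, 0.5]
tcp_pos: [0.5029, 0.1064, 0.113]
contact_force: [-0.1, 0.8, -0.6]
tcp_pos: [0.503, 0.1064, 0.1126]
contact_force: [-0.4, -0.0, -0.0]
tcp_pos: [0.503, 0.1064, 0.1121]
contact_force: [-0.7, -0.3, 1.3]
t 20.0 p [0.503  0.1064 0.1121] e [-178.5    0.6  -86. ] F [-0.7 -0.3  1.3] w 0.0004 j [ 34.  12. -30.   0. -46. -30.]
```

```bash
python3 -m inch '[{"x":0,"y":0,"z":0.02,"yaw":0}]'|sed -n '2p;4p'; python3 -m inch '[{"x":0,"y":0,"z":0.02,"yaw":0}]'|sed -n '2p;4p';python3 -m inch '[{"x":0,"y":0,"z":0.02,"yaw":0}]'|sed -n '2p;4p';python3 -m inch '[{"x":0,"y":0,"z":0.02,"yaw":0}]'|sed -n '2p;4p';python3 -m inch '[{"x":0,"y":0,"z":0.02,"yaw":0}]'|sed -n '2p;4p';python3 -m inch '[{"x":0,"y":0,"z":0.02,"yaw":0}]'|sed -n '2p;4p'
```

```text
tcp_pos: [0.503, 0.1064, 0.1117]
contact_force: [-1.6, 0.3, 1.6]
tcp_pos: [0.5029, 0.1064, 0.1112]
contact_force: [-0.7, 1.1, 2.9]
tcp_pos: [0.5029, 0.1064, 0.1108]
contact_force: [-0.8, -0.3, 2.5]
tcp_pos: [0.5028, 0.1064, 0.1103]
contact_force: [-1.4, -0.3, 2.6]
tcp_pos: [0.5028, 0.1064, 0.1098]
contact_force: [-1.2, 0.0, 2.6]
tcp_pos: [0.5028, 0.1064, 0.1093]
contact_force: [-1.1, -0.3, 2.6]
```

```bash
python3 -m inch '[{"x":0,"y":0,"z":0.02,"yaw":0}]'|sed -n '2p;4p'; python3 -m inch '[{"x":0,"y":0,"z":0.02,"yaw":0}]'|sed -n '2p;4p';python3 -m inch '[{"x":0,"y":0,"z":0.02,"yaw":0}]'|sed -n '2p;4p';python3 -m inch '[{"x":0,"y":0,"z":0.02,"yaw":0}]'|sed -n '2p;4p'
```

```text
tcp_pos: [0.5027, 0.1064, 0.1088]
contact_force: [-2.2, 0.4, 3.8]
tcp_pos: [0.5027, 0.1064, 0.1083]
contact_force: [-2.2, -0.2, 3.4]
tcp_pos: [0.5026, 0.1064, 0.1077]
contact_force: [-1.9, 0.9, 3.8]
tcp_pos: [0.5026, 0.1063, 0.1072]
contact_force: [-2.2, -0.3, 3.9]
```

```bash
python3 -m inch '[{"x":0,"y":0,"z":0.02,"yaw":0}]'|sed -n '2p;4p'; python3 -m inch '[{"x":0,"y":0,"z":0.02,"yaw":0}]'|sed -n '2p;4p';python3 -m inch '[{"x":0,"y":0,"z":0.02,"yaw":0}]'|sed -n '2p;4p';python3 -m inch '[{"x":0,"y":0,"z":0.02,"yaw":0}]'|sed -n '2p;4p'
```

```text
tcp_pos: [0.5026, 0.1063, 0.1067]
contact_force: [-2.7, 0.2, 3.8]
tcp_pos: [0.5025, 0.1063, 0.1062]
contact_force: [-2.2, -0.2, 4.5]
tcp_pos: [0.5025, 0.1063, 0.1056]
contact_force: [-2.1, 0.1, 4.4]
tcp_pos: [0.5024, 0.1063, 0.1051]
contact_force: [-2.1, 1.5, 4.4]
```

```bash
python3 -m inch '[{"x":0,"y":0,"z":0.02,"yaw":0}]'|sed -n '2p;4p'; python3 -m inch '[{"x":0,"y":0,"z":0.02,"yaw":0}]'|sed -n '2p;4p';python3 -m inch '[{"x":0,"y":0,"z":0.02,"yaw":0}]'|sed -n '2p;4p'
```

```text
tcp_pos: [0.5024, 0.1063, 0.1046]
contact_force: [-2.8, 0.1, 4.5]
tcp_pos: [0.5024, 0.1063, 0.1041]
contact_force: [-4.2, 1.0, 7.1]
tcp_pos: [0.5024, 0.1063, 0.1039]
contact_force: [-7.3, 1.3, 14.3]
```

The force jumped from 4.5 to 7.1 to 14.3 N while the travel stalled at z 0.104. That is the hard stop, so I'm backing off at once.

```bash
python3 -m inch '[{"x":0,"y":0,"z":-0.05,"yaw":0},{"x":0,"y":0,"z":-0.1,"yaw":0},{"x":0,"y":0,"z":-0.3,"yaw":0},{"x":0,"y":0,"z":-0.7,"yaw":0},{"x":0,"y":0,"z":-1,"yaw":0}]'; python3 -m inch '[{"x":0,"y":0.5,"z":-1,"yaw":0},{"x":0,"y":1,"z":-1,"yaw":0},{"x":0,"y":1,"z":-1,"yaw":0},{"x":0,"y":1,"z":-0.5,"yaw":0},{"x":0,"y":0,"z":0,"yaw":0}]'; python3 go.py
python3 - <<'E'
from plant import r
from h import *
for n in("top","side"):
    i=r.camera_info(n);im,d=r.capture(n);np.savez(n+"0.npz",im=im,d=d,**i);cv2.imwrite(f"pics/{n}5.png",im[:,:,::-1])
    _,P,ok=cloud(n);a=np.radians(4.15);q=P-[.6825,.120,.08];u=q[...,0]*np.cos(a)+q[...,1]*np.sin(a);v=-q[...,0]*np.sin(a)+q[...,1]*np.cos(a)
    m=ok&(u>-.195)&(u<-.01)&(abs(v)<.13)&(q[...,2]>-.01)&(q[...,2]<.05)
    f=np.polyfit(-u[m],q[...,2][m],1);res=q[...,2][m]-np.polyval(f,-u[m]);k=abs(res)<.004;f=np.polyfit(-u[m][k],q[...,2][m][k],1);print(n,k.sum(),"slope",f, "z press",.08+np.polyval(f,.18))
E
```

```text
time_s: 21.83
tcp_pos: [0.499, 0.1045, 0.1548]
eef_rot: [-179.0, 0.3, -86.0]
contact_force: [0.1, 0.4, -0.3]
gripper_width: 0.0005
time_s: 22.25
tcp_pos: [0.4103, 0.0976, 0.2498]
eef_rot: [-178.6, 0.5, -86.1]
contact_force: [-0.9, -0.2, -0.3]
gripper_width: 0.0001
t 22.25 p [0.4103 0.0976 0.2498] e [-178.6    0.5  -86.1] F [-0.9 -0.2 -0.3] w 0.0001 j [ 41.  -6. -29.   0. -66. -37.]
top 5262 slope [0.0032497  0.01230343] z press 0.09288837817110629
side 6445 slope [0.00200837 0.01218585] z press 0.09254735376302946
```

View pics/top5.png

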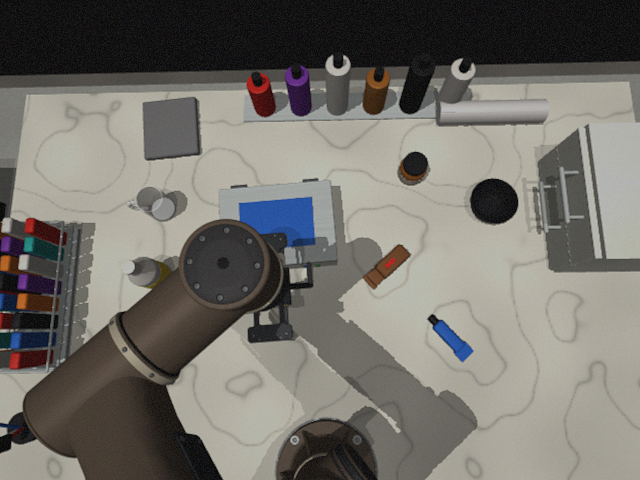

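The lid stays home: slope is about 0.003 rad and its press point is at 0.0927 m, against a fingertip at 0.0929 m when I felt the stop. Nothing else appears to have moved, and the arm is clear.

```bash
python3 -c "
from plant import r
print(r.close_job())"
```

```text
the job is handed in; nothing more can be done
None
```

The job is done and handed in at about 22 s of the 72 s allowed. No verdict was reported.

- **Clipper:** I laid it flat in the case, aligned with the case's long axis and clear of the comb. It was released about 1 mm after touching the floor. Touching down briefly read 19 N at the wrist.
- **Lowering the lid:** I held the handle bar and followed its arc down slowly onto the seal. I then let go and moved above the press point with closed fingers.
- **Pressing home:** I pressed in 0.5 mm steps. The seal pushed back with 2.6 to 4.5 N. The force then rose to 7 and 14 N as the travel stalled, which I took as the studs, and I backed off at once. That 14 N is above the 2 to 6 N given for squeezing the seal, but it came only at the stop.

**Last checks:**
- **Lid:** after I let go, both cameras gave a lid slope of 0.002 to 0.003 rad. They put the press point at 92.5 to 92.9 mm, and the fingertips were at 92.9 mm when I felt the stop.
- **Rest of the counter:** in the last top view the other items looked unmoved, by eye only. The comb is under the lid and was last seen in place before I closed it.
- **Arm:** the gripper was clear, with no contact force beyond sensor noise.

**One disagreement:** before pressing, the angle worked out from the gripper on the bar was 0.074 rad, while the cameras gave 0.045. I put this down to an error of a few millimetres in where I held the bar. I relied on the felt stop and the cameras instead.

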